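# Free the eject cam and plug a module into its test dock

### The job

Plug the I/O module into the test dock using the fingertips only. First push the eject cam's lever round until the cam's low point faces the carriage's roller (lever pointing straight back, away from the socket), and only then push the carriage forward by its rear plate until it is fully home on the socket. Do not lift the module out of its nest, and leave everything else on the table where it is.

Things in the scene. Friction and masses are not known exactly. Their poses are not given: they have to be found in the camera images.
- dock: Test dock fixed to the table. Origin at table height; its x is 'forward' to the socket (about world -y, the robot's right), y left, z up. In mm: base plate x -155..95, y -70..145, top at z 20; rear stop block x -140..-124, y +-15, to z 36; upright bulkhead with black socket plug x 52..85, y +-42, to z 95; lever's stop arm x 18..61, y 39..80, to z 60.
- carriage (a joint): Carriage plate on two rails: metres forward along the dock's x, 0 (start, rear) to 0.034 (home on the socket, hard stop). About 4 N friction; stays where left. An arm on its left (48 mm high) carries a 16 mm follower roller facing the cam. With the cam off its low point it is blocked after 6 to 18 mm. Cam within 0.4 rad of low: goes fully home.
- push_plate (a point): Middle of the rear (-x) face of the carriage's upright push plate, 64 mm wide, 8 mm thick, 34 to 75 mm above the table; the point is 60 mm above the table, axes as the dock's, moves with the carriage. At the start at dock x -105, y 0; behind it 50 mm of base plate, only the 36 mm high stop block on it. Push along the dock's +x.
- eject_cam (a joint): Turn of the eject cam about its upright axis, rad. 0: low point faces the roller; 3.14 would be high; range -0.10 (lever's stop, just past low) to 3.0, start 1.8 to 2.8. Falling values turn counter-clockwise seen from above. Stays where left; about 4 N at the post turns it. Steel disc 54 mm across, 15 mm off-centre, 26 to 39 mm above the table.
- lever_post (a point): Upright black post (a grip that spins freely on its pin), 16 mm diameter, 60 to 94 mm above the table, at the end of the cam's lever, 60 mm from the cam's axis; the point is on its axis, 78 mm up. The flat lever (16 mm wide) lies at 52 to 60 mm. From the cam's axis it points along the dock's -x at joint 0, +y at 1.57, +x at 3.14: opposite the cam's high side.
- cam_axis (a point): The upright axis of the cam, 78 mm above the table: 45 mm forward and 90 mm left of the dock's origin (fixed to the dock).
- module: Blue metal I/O module 84 x 68 x 26 mm (36 mm over its green terminal row), 0.24 kg, lying loose in the 9 mm deep nest of the carriage with about 1 mm of play. Origin at the centre of its underside, 42 mm above the table; x forward to its edge receptacle.
- plug: Small green terminal plug 26 x 14 x 17 mm lying on the dock's base plate, behind and left of the carriage. Leave alone. Origin at the centre of its underside.
- spool: Orange spool, 62 mm diameter, 24 mm high, left of the dock. Leave alone. Origin at the centre of its underside.
- screwdriver: Screwdriver 170 mm long, handle 26 mm thick, lying on the table left of the dock. Leave alone.
- beacon: Red signal beacon on a black foot, 90 mm diameter, 76 mm high, in front of the dock's bulkhead. Leave alone. Origin at the centre of its underside.
- adapter: Black power adapter 105 x 48 x 30 mm behind the dock. Leave alone. Origin at the centre of its underside.
- spare_module: A second I/O module like the one in the dock, on the table. Leave alone. Origin at the centre of its underside.
- fan: Black 60 mm square fan, 25 mm thick, lying on the table. Leave alone. Origin at the centre of its underside.

How it is judged:
By the outcome, as a careful person would: the job done as asked, in the order asked, and still so for the second after the job is handed in, with the robot touching nothing.
It also fails if it takes over 59 s, if anything falls off the work surface, if the arm or the gripper's body presses on something with over 40 N, if the wrist force passes 120 N, or if a joint passes its speed limit or range.

### The arm

A 7-joint arm with a two-finger parallel gripper is mounted at the origin on the work surface. World frame = base frame: x ahead of the robot, y to its left, z up, the work surface at z = 0. Lengths are in m, angles in rad, forces in N, time in s.
With the tool pointing down it reaches from about 0.425 to 0.925 m from the base axis. Payload 6.8 kg.
Tool frame: the origin (TCP) lies on the mounting face of the last link; the fingertips stand 173 mm ahead of it and the grasp point (between the pads) lies 155 mm ahead of it; y points along the fingers, x is the direction in which the jaws open and shut, and the axes are right-handed (so a half turn about y gives the same grasp; the last joint's range is limited). The gripper opens to 85 mm and grips with 20 to 120 N. Pads are 22 mm wide; open, the fingers measure 114 mm over their backs; the gripper's body (76 mm by 85 mm) begins 54 mm behind the grasp point. The pads swing forward as they close: fully open they stand 13 mm farther back than shut.
Start: joints at [1.046, 0.477, 0.022, 1.555, -0.011, 1.109, -0.083], TCP at [0.273, -0.617, 0.405] pointing down, gripper open.
Joint ranges: [-2.96, 2.96], [-0.34, 2.1], [-1.41, 1.46], [0.24, 2.44], [-1.37, 4.51], [0.17, 1.92], [-2.96, 2.96]. Speed limits (rad/s): [2.39, 2.39, 3.14, 3.14, 3.14, 3.14, 3.14].

### API

Orientations are given as a rotation vector (axis times angle).
In Python, from bench import r gives the robot as it stands.
- The arm moves only by the tool step_arm, never from a script. Its arguments are lists of equal length, an entry for each row: "xyz": the shift along the tool's x, y, z scaled (see below), a list of three; "rotation": the turn, a rotation vector about the tool's x, y, z scaled (see below), a list of three. A call has 1 to 20 rows; each row is the pose to reach, as a shift and turn from the pose measured when the call began, along the tool's axes at that moment; what a row does not reach only later rows make up. The controller multiplies each number of a shift by 30 cm and each number of a turn by 90 degrees. A row lasts 1/8 s, in which the tool goes at most 62.5 mm and 10.7 degrees, less where a joint would pass 70% of its speed; a pose out of reach is approached as far as the arm can. A call with a number of a shift or a turn outside -1 to 1 is refused whole. A call with a gripper value outside its range is refused whole. "grip" is the closure, from 0 (fully open) to 1 (shut), set as the call begins (left out, the last holds). The fingers move at their own pace and stop on an object; "force" is the grip in N (left out, the last holds). Time passes only in rows, so rows that repeat a pose let the fingers close. It gives the time, the measured TCP pose, the force and the opening at its end, in the units of the state.
- r.get_obs(): the state, without advancing time (a new reading comes with each control period).
- r.grab_frame(name): name is "scene" or "top" or "wrist"; returns a dict with "pixels" (420x560x3 uint8, red, green, blue), "fx", "fy", "cx", "cy" (pixels), "dist_coeffs" ([k1, k2, p1, p2, k3] as OpenCV has them; the pictures are not rectified), "position" and "attitude" of the camera in the world; the wrist camera has in their place "mount" (4x4, takes a point from camera to tool coordinates, whose origin is the TCP and whose axes are the tool frame's). Camera axes: x right, y down, z forward; pixel columns grow to the right and rows downward; lengths in m; the calibration is good to about 2 mm. A picture is of the moment at which its call begins: read the wrist's pose just before it. There is no depth.
- r.hand_in(): hands the job in, once; it reports no verdict.
The state is a dict: "clock": time; "joints": joint angles; "qvel": joint speeds; "tau": joint torques, N m; "tcp_pos": TCP position; "orientation": TCP orientation; "contact_force": force on the tool from outside, world axes, zero at the start; "moment": the same for the moment, N m; "grip_width": finger opening in m.
Only numpy, scipy, OpenCV 4.12 (cv2) and the standard library are available. Lean on these libraries where they do the work, as an engineer would, in place of code of your own. Each camera call takes 0.05 s, during which the arm holds its last target.

## Working session

There is one attempt and no reset: what is moved stays moved. The work goes in short steps, Python scripts to look and compute and a tool call to move; the robot and the scene stay as the last step left them, time stands still between calls to the robot, and variables do not carry over. Pictures are saved under pics/ and viewed, and the job is handed in when it is done.

Besides the shell and the picture viewer there is one more tool, called after "Request:" by a JSON object that holds its "fn" and its "kwargs". step_arm: Moves the arm, as the interface text tells. Its arguments: {"type":"object","properties":{"xyz":{"type":"array"},"rotation":{"type":"array"},"grip":{"type":"number"},"force":{"type":"number"}},"required":["xyz","rotation"]}

```bash
ls; mkdir -p pics
python3 - <<'E'
from bench import r
import cv2,numpy as np
o=r.get_obs(); print({k:np.round(v,4) for k,v in o.items()})
for n in("scene","top"):
    f=r.grab_frame(n); cv2.imwrite(f"pics/{n}0.png",cv2.cvtColor(f["pixels"],cv2.COLOR_RGB2BGR))
    print({k:v for k,v in f.items() if k!="pixels"})
f=r.grab_frame("wrist"); cv2.imwrite("pics/wrist0.png",cv2.cvtColor(f["pixels"],cv2.COLOR_RGB2BGR)); print(f["mount"])
E
```

```text
pics
{'clock': np.float64(0.0), 'joints': array([ 1.0459,  0.4778,  0.0223,  1.5565, -0.0115,  1.1093, -0.0831]), 'qvel': array([-0.0018,  0.0003, -0.0005,  0.0005, -0.0004, -0.0003, -0.0002]), 'tau': array([ 2.00000e-04, -5.96447e+01,  1.60780e+00, -2.81194e+01,
        1.24000e-02,  9.30000e-03,  0.00000e+00]), 'tcp_pos': array([ 0.2732, -0.617 ,  0.4037]), 'orientation': array([-1.3771,  0.8981, -0.8955]), 'contact_force': array([ 0.3891, -0.1206,  0.1509]), 'moment': array([0.0698, 0.0353, 0.0299]), 'grip_width': np.float64(0.0855)}
{'fx': 518.4981739780868, 'fy': 518.4981739780868, 'cx': 278.30988645931194, 'cy': 210.7730155741195, 'dist_coeffs': array([-0.03141647,  0.        ,  0.        ,  0.        ,  0.        ]), 'position': array([1.60844435, 0.71205462, 0.88958612]), 'attitude': array([-1.23194294, -2.0774808 ,  1.14416832])}
{'fx': 470.73482811614997, 'fy': 470.73482811614997, 'cx': 279.4793567223949, 'cy': 206.59902338586105, 'dist_coeffs': array([-0.15286221,  0.        ,  0.        ,  0.        ,  0.        ]), 'position': array([0.22960259, 0.11580746, 1.6071785 ]), 'attitude': array([-2.04226178,  2.18487989, -0.22290851])}
[[ 9.99999700e-01  3.42577778e-04  6.94010179e-04  4.97113119e-04]
 [-5.75684905e-04 -2.70100539e-01  9.62831952e-01  3.10930897e-02]
 [ 5.17297354e-04 -9.62832063e-01 -2.70100261e-01  6.97084188e-02]
 [ 0.00000000e+00  0.00000000e+00  0.00000000e+00  1.00000000e+00]]
```

View pics/scene0.png

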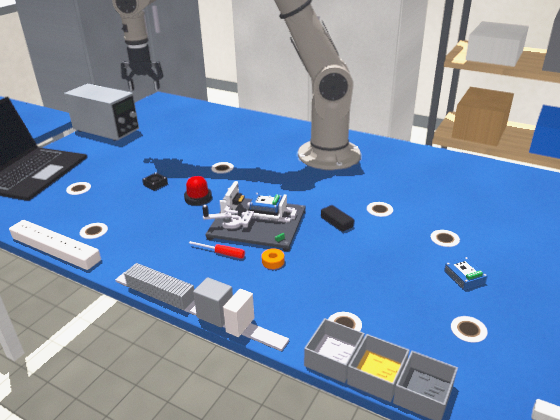

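View pics/top0.png

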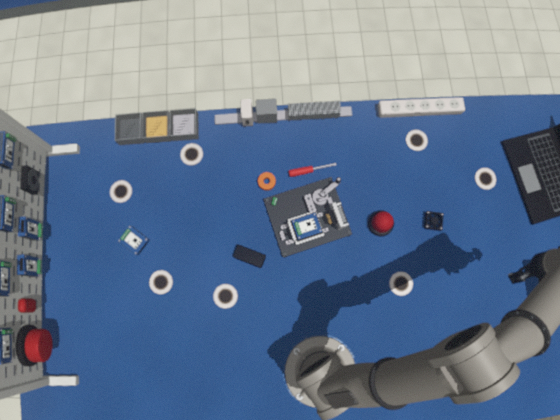

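View pics/wrist0.png

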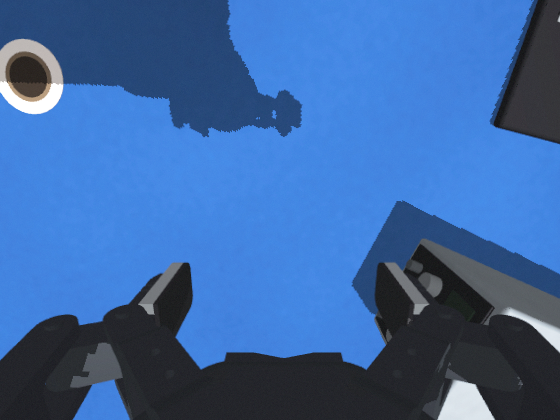

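```bash
cat > h.py <<'E'
import cv2,numpy as np
from scipy.spatial.transform import Rotation as R
def ray(f,uv,pose=None):
    K=np.array([[f["fx"],0,f["cx"]],[0,f["fy"],f["cy"]],[0,0,1]])
    p=cv2.undistortPoints(np.array(uv,float).reshape(-1,1,2),K,np.array(f["dist_coeffs"])).reshape(-1,2)
    d=np.c_[p,np.ones(len(p))]
    if "mount" in f:
        o=pose; T=np.eye(4);T[:3,:3]=R.from_rotvec(o["orientation"]).as_matrix();T[:3,3]=o["tcp_pos"]
        T=T@np.array(f["mount"]); return T[:3,3],d@T[:3,:3].T
    return np.array(f["position"]),d@R.from_rotvec(f["attitude"]).as_matrix().T
def plane(f,uv,z,pose=None):
    c,d=ray(f,uv,pose); return c+d*((z-c[2])/d[:,2])[:,None]
def proj(f,P,pose=None):
    K=np.array([[f["fx"],0,f["cx"]],[0,f["fy"],f["cy"]],[0,0,1]])
    if "mount" in f:
        T=np.eye(4);T[:3,:3]=R.from_rotvec(pose["orientation"]).as_matrix();T[:3,3]=pose["tcp_pos"];T=T@np.array(f["mount"]);A=T[:3,:3];c=T[:3,3]
    else: A=R.from_rotvec(f["attitude"]).as_matrix();c=np.array(f["position"])
    return cv2.projectPoints(np.array(P,float).reshape(-1,1,3),cv2.Rodrigues(A.T)[0],-A.T@c,K,np.array(f["dist_coeffs"]))[0].reshape(-1,2)
def big(f,u,v,w,h,s,name):
    im=cv2.cvtColor(f["pixels"],cv2.COLOR_RGB2BGR)[v:v+h,u:u+w]
    cv2.imwrite(name,cv2.resize(im,None,fx=s,fy=s,interpolation=cv2.INTER_CUBIC))
E
python3 - <<'E'
from bench import r
from h import *
f=r.grab_frame("top"); big(f,230,150,140,120,5,"pics/topz.png")
f2=r.grab_frame("scene"); big(f2,170,160,160,120,5,"pics/scenez.png")
hsv=cv2.cvtColor(f["pixels"],cv2.COLOR_RGB2HSV)
m=((hsv[...,2]<90)&(hsv[...,1]<110)).astype(np.uint8)*255
m[:170]=0;m[265:]=0;m[:,:255]=0;m[:,360:]=0
m=cv2.morphologyEx(m,cv2.MORPH_CLOSE,np.ones((3,3)))
cs,_=cv2.findContours(m,0,2);c=max(cs,key=cv2.contourArea)
rc=cv2.minAreaRect(c);b=cv2.boxPoints(rc);print(cv2.contourArea(c),rc,b)
print(plane(f,b,.02))
im=cv2.cvtColor(f["pixels"],cv2.COLOR_RGB2BGR)
E
```

```text
1207.0 ((288.9454650878906, 201.84060668945312), (43.08223342895508, 85.7906494140625), 37.405357360839844) [[245.77734 222.82968]
 [297.89087 154.68121]
 [332.1136  180.85153]
 [280.00006 249.     ]]
[[ 0.51190325  0.21690729  0.02      ]
 [ 0.74329207  0.02049681  0.02      ]
 [ 0.63992818 -0.09155024  0.02      ]
 [ 0.41431997  0.10605256  0.02      ]]
```

View pics/topz.png

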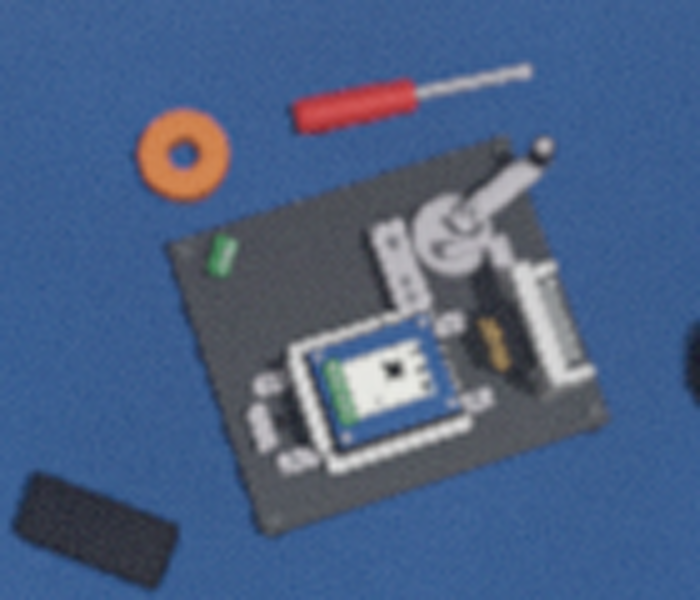

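View pics/scenez.png

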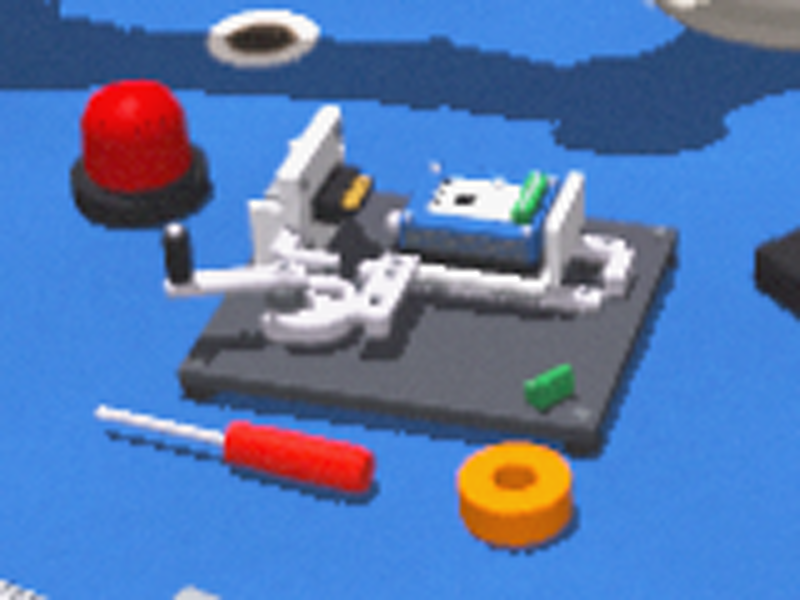

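```bash
cat >> h.py <<'E'
def dockfit(W):
    D=np.array([[-155,145],[95,145],[95,-70],[-155,-70]])/1000.
    W=W[:,:2];Dm=D.mean(0);Wm=W.mean(0);H=(D-Dm).T@(W-Wm);U,S,V=np.linalg.svd(H)
    A=V.T@np.diag([1,np.linalg.det(V.T@U.T)])@U.T
    return A,Wm-A@Dm
E
python3 - <<'E'
from bench import r
from h import *
f=r.grab_frame("top")
b=np.array([[172,243],[508,138],[605,425],[265,532]])/5+[230,150]-.4
W=plane(f,b,.02);print(W, [np.linalg.norm(W[i]-W[i-1]) for i in range(4)])
A,t=dockfit(W);yaw=np.arctan2(A[1,0],A[0,0]);print("dock",t,np.degrees(yaw))
post=plane(f,np.array([[543,148]])/5+[230,150]-.4,.094)[0];print(post,(post[:2]-t)@A*1000)
ax=t+A@[.045,.09];print("axis",ax)
d=(post[:2]-t)@A-[.045,.09];print(np.hypot(*d),"joint",np.arctan2(d[1],-d[0]))
pp=t+A@[-.105,0];print("push",pp,"post0",t+A@[-.015,.09])
s=r.grab_frame("scene")
c=np.array([[215,330-0],]) 
P=lambda x,y,z:np.r_[t+A@[x/1000,y/1000],z/1000]
pts=[P(-155,145,20),P(95,145,20),P(-155,-70,20),P(-105,32,75),P(-105,-32,75),np.r_[post[:2],.094]]
print((proj(s,pts)-[170,160]+.4)*5)
E
```

```text
[[ 0.59396707  0.14939123  0.02      ]
 [ 0.65329922 -0.08956496  0.02      ]
 [ 0.44684339 -0.1377584   0.02      ]
 [ 0.39002005  0.09889405  0.02      ]] [np.float64(0.21010557040238204), np.float64(0.24621203600161903), np.float64(0.21200617402989305), np.float64(0.24337886808663534)]
dock [ 0.49166331 -0.03275564] -76.36206058370038
[ 0.62512898 -0.10272478  0.094     ] [ 99.46565533 113.20489558]
axis [ 0.58973612 -0.05526616]
0.05920282754675174 joint 2.738836042284075
push [0.46690582 0.0692839 ] post0 [0.57558898 0.00304215]
[[592.44887171 431.04901693]
 [175.87515377 368.04416611]
 [680.5586666  229.60719535]
 [558.0730818  230.39562981]
 [586.24180585 175.149599  ]
 [177.12467424 230.91818254]]
```

Run:
```python
from bench import r
from h import *
o=r.get_obs();M=R.from_rotvec(o["orientation"]).as_matrix();print(M.round(3))
f=r.grab_frame("top");s=r.grab_frame("scene")
print(plane(f,[[382,222]],.04))
```

```text
[[ 0.405 -0.     0.914]
 [-0.914  0.     0.405]
 [-0.    -1.     0.   ]]
[[ 0.47956244 -0.24612311  0.04      ]]
```

```bash
cat >> h.py <<'E'
def numbers(o,pos,az):
    M=R.from_rotvec(o["orientation"]);a=np.radians(az)
    T=R.from_matrix(np.array([[np.cos(a),0,-np.sin(a)],[np.sin(a),0,np.cos(a)],[0,-1,0]]))
    return np.round(M.inv().apply(np.array(pos)-o["tcp_pos"])/.3,4),np.round((M.inv()*T).as_rotvec()/(np.pi/2),4)
E
python3 - <<'E'
from bench import r
from h import *
print(numbers(r.get_obs(),[.625,-.103,.38],-143.4))
print(numbers(r.get_obs(),[.46,-.36,.38],-100))
E
```

```text
(array([-1.0925,  0.0822,  1.7659]), array([ 0.000e+00,  8.587e-01, -1.000e-04]))
(array([-0.5319,  0.0821,  0.9162]), array([ 0.000e+00,  3.765e-01, -1.000e-04]))
```

Request:
{"fn": "step_arm", "kwargs": {"xyz": [[-0.53, 0.05, 0.92], [-0.53, 0.05, 0.92], [-0.53, 0.05, 0.92], [-0.53, 0.05, 0.92], [-0.53, 0.05, 0.92], [-0.53, 0.05, 0.92], [-0.53, 0.05, 0.92]], "rotation": [[0, 0.376, 0], [0, 0.376, 0], [0, 0.376, 0], [0, 0.376, 0], [0, 0.376, 0], [0, 0.376, 0], [0, 0.376, 0]], "grip": 0.5}}

```text
clock: 1.32
tcp_pos: [0.4615, -0.3599, 0.3897]
orientation: [-1.123, 1.335, -1.335]
contact_force: [0.1, -1.1, 0.3]
grip_width: 0.0426
```

Run:
```python
from bench import r
from h import *
o=r.get_obs();print(o["joints"].round(2),o["grip_width"])
print(numbers(o,[.625,-.103,.34],-143.4))
```

```text
[ 0.52  0.34  0.04  1.79 -0.02  1.   -1.17] 0.04255449566274277
(array([-0.9371,  0.1656,  0.39  ]), array([0.000e+00, 4.835e-01, 1.000e-04]))
```

Request:
{"fn": "step_arm", "kwargs": {"xyz": [[-0.94, 0.1, 0.39], [-0.94, 0.1, 0.39], [-0.94, 0.1, 0.39], [-0.94, 0.1, 0.39], [-0.94, 0.1, 0.39], [-0.94, 0.1, 0.39], [-0.94, 0.1, 0.39]], "rotation": [[0, 0.48, 0], [0, 0.48, 0], [0, 0.48, 0], [0, 0.48, 0], [0, 0.48, 0], [0, 0.48, 0], [0, 0.48, 0]]}}

```text
clock: 2.2
tcp_pos: [0.6248, -0.1044, 0.3595]
orientation: [-0.618, 1.852, -1.854]
contact_force: [-1.0, -0.8, 0.2]
grip_width: 0.0427
```

Run:
```python
from bench import r
from h import *
o=r.get_obs();print(o["joints"].round(2),o["grip_width"])
f=r.grab_frame("wrist");big(f,0,0,560,420,1,"pics/w1.png")
```

```text
[-0.    0.45  0.09  1.71 -0.05  0.98 -2.39] 0.042747220767175395
```

View pics/w1.png

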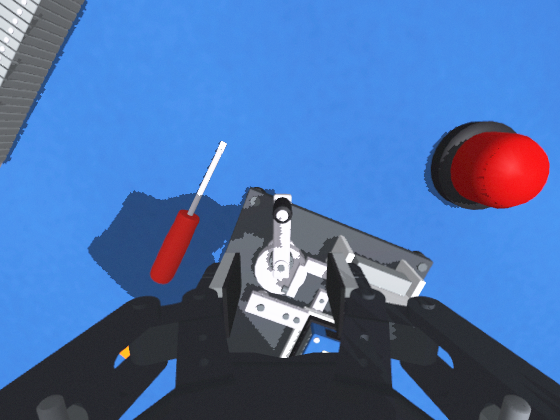

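Run:
```python
from bench import r
from h import *
o=r.get_obs()
f=r.grab_frame("wrist");big(f,220,170,230,140,3.4,"pics/w2.png")
# predicted positions
A=np.array([[np.cos(np.radians(-76.36)),-np.sin(np.radians(-76.36))],[np.sin(np.radians(-76.36)),np.cos(np.radians(-76.36))]]);t=np.array([.49166,-.03276])
P=lambda x,y,z:np.r_[t+A@[x/1000,y/1000],z/1000]
print((proj(f,[P(95,145,20),P(95,-70,20),P(45,90,60),np.r_[.62513,-.10272,.094]],o)-[220,170])*3.4)
```

```text
[[106.18130718  71.47812947]
 [728.1258394  329.07226326]
 [209.94354688 338.15463936]
 [209.08473312 170.26035434]]
```

View pics/w2.png

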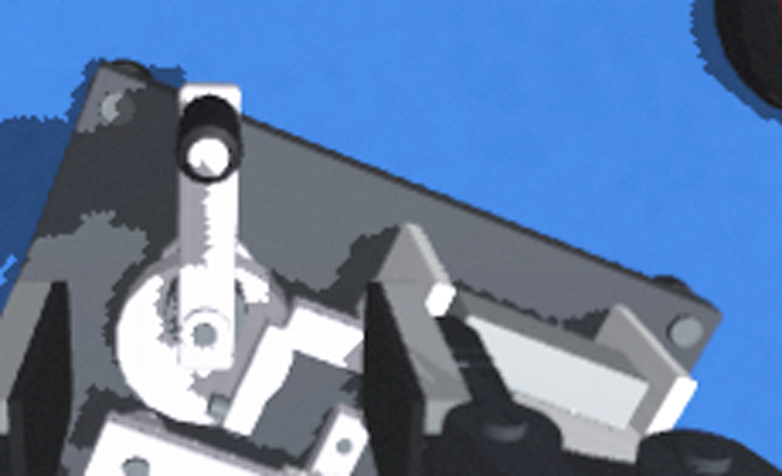

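Run:
```python
from bench import r
from h import *
o=r.get_obs()
f=r.grab_frame("wrist")
q=lambda *p:np.array([p])/3.4+[220,170]-.35
c1=plane(f,q(100,64),.02,o)[0];c2=plane(f,q(721,316),.02,o)[0];post=plane(f,q(208,155),.094,o)[0];ax=plane(f,q(205,335),.062,o)[0]
print(c1,c2,np.linalg.norm(c1-c2),post,ax,np.linalg.norm((post-ax)[:2]))
dx=(c1-c2)[:2];yl=np.degrees(np.arctan2(dx[1],dx[0]));yaw=yl-90;print("yaw",yaw)
a=np.radians(yaw);A=np.array([[np.cos(a),-np.sin(a)],[np.sin(a),np.cos(a)]])
print("origin from corners",((c1+c2)/2)[:2]-A@[.095,.0375],"from axis",ax[:2]-A@[.045,.09])
d=(post-ax)[:2]@A;print("joint",np.arctan2(d[1],-d[0]))
```

```text
[ 0.65818628 -0.0918688   0.02      ] [ 0.45162053 -0.14362325  0.02      ] 0.2129505350678623 [ 0.62783029 -0.10573442  0.094     ] [ 0.59237888 -0.05618567  0.062     ] 0.060925210697967795
yaw -75.93425713091774
origin from corners [ 0.49543942 -0.03470818] from axis [ 0.49414073 -0.03440804]
joint 2.7660427028508145
```

Run:
```python
from bench import r
from h import *
o=r.get_obs()
for z in(.3,.239): print(numbers(o,[.628,-.1057,z],-144.6))
```

```text
(array([-0.0091,  0.1998,  0.0083]), array([-0.0007,  0.0141,  0.0006]))
(array([-0.0093,  0.4031,  0.0081]), array([-0.0007,  0.0141,  0.0006]))
```

Request:
{"fn": "step_arm", "kwargs": {"xyz": [[-0.009, 0.1, 0.008], [-0.009, 0.2, 0.008], [-0.009, 0.3, 0.008], [-0.009, 0.36, 0.008], [-0.009, 0.4, 0.008], [-0.009, 0.403, 0.008], [-0.009, 0.403, 0.008]], "rotation": [[0, 0.014, 0], [0, 0.014, 0], [0, 0.014, 0], [0, 0.014, 0], [0, 0.014, 0], [0, 0.014, 0], [0, 0.014, 0]], "grip": 0.65}}

```text
clock: 3.22
tcp_pos: [0.6283, -0.1059, 0.2399]
orientation: [-0.595, 1.866, -1.87]
contact_force: [0.6, -0.0, -0.1]
grip_width: 0.0299
```

Run:
```python
from bench import r
from h import *
o=r.get_obs();print(o["contact_force"],o["grip_width"],o["joints"].round(2))
f=r.grab_frame("wrist");big(f,0,0,560,420,1,"pics/w3.png")
```

```text
[ 0.61988806 -0.01406531 -0.10517978] 0.029869303213599166 [ 0.01  0.6   0.08  1.78 -0.06  0.76 -2.4 ]
```

View pics/w3.png

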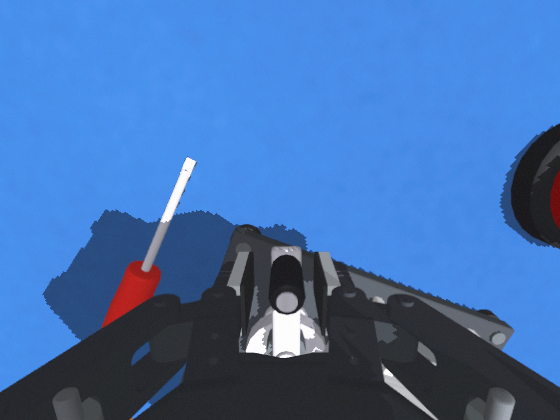

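Request:
{"fn": "step_arm", "kwargs": {"xyz": [[-0.03, 0, -0.002], [-0.059, 0, -0.009], [-0.087, 0, -0.02], [-0.113, 0, -0.035], [-0.136, 0, -0.054], [-0.157, 0, -0.076], [-0.174, 0, -0.1], [-0.186, 0, -0.128], [-0.195, 0, -0.156], [-0.195, 0, -0.156], [-0.195, 0, -0.156]], "rotation": [[0, -0.095, 0], [0, -0.191, 0], [0, -0.286, 0], [0, -0.382, 0], [0, -0.477, 0], [0, -0.573, 0], [0, -0.668, 0], [0, -0.764, 0], [0, -0.859, 0], [0, -0.859, 0], [0, -0.859, 0]]}}

```text
clock: 4.65
tcp_pos: [0.6493, -0.0343, 0.2406]
orientation: [-1.37, 0.912, -0.918]
contact_force: [1.1, -0.4, 0.6]
grip_width: 0.0302
```

Run:
```python
from bench import r
from h import *
o=r.get_obs();print(o["contact_force"],o["grip_width"],o["joints"].round(2))
f=r.grab_frame("wrist");big(f,0,0,560,420,1,"pics/w4.png")
d=o["tcp_pos"][:2]-[.5925,-.0563];print(np.hypot(*d),"center j",np.pi-np.arctan2(d[1],d[0])+np.radians(-76.1))
M=R.from_rotvec(o["orientation"]).as_matrix();print(np.degrees(np.arctan2(M[1,0],M[0,0])))
cj=-0.1
for j in np.arange(1.3,cj-.15,-.14):
    j=max(j,cj);a=np.pi-j+np.radians(-76.1)
    print(round(j,2),*numbers(o,np.r_[np.array([.5925,-.0563])+.06*np.array([np.cos(a),np.sin(a)]),.239],np.degrees(a)-90))
```

```text
[ 1.06348411 -0.43025794  0.55701627] 0.03021785814641811 [ 0.14  0.63 -0.26  1.73  0.22  0.81 -1.4 ]
0.060875769692118206 center j 1.443851983412582
-67.47319588788154
1.3 [-0.0288  0.0052 -0.0043] [-0.0009 -0.0765  0.0019]
1.16 [-0.0563  0.0051 -0.0096] [-0.0008 -0.1657  0.002 ]
1.02 [-0.0827  0.005  -0.0187] [-0.0007 -0.2548  0.002 ]
0.88 [-0.1077  0.0049 -0.0314] [-0.0005 -0.3439  0.0021]
0.74 [-0.1306  0.0048 -0.0474] [-4.00e-04 -4.33e-01  2.10e-03]
0.6 [-0.1511  0.0047 -0.0665] [-3.000e-04 -5.222e-01  2.200e-03]
0.46 [-0.1687  0.0046 -0.0882] [-1.000e-04 -6.113e-01  2.200e-03]
0.32 [-0.1831  0.0046 -0.1122] [ 1.000e-04 -7.004e-01  2.200e-03]
0.18 [-0.194   0.0045 -0.138 ] [ 2.000e-04 -7.896e-01  2.200e-03]
0.04 [-0.2012  0.0044 -0.165 ] [ 4.000e-04 -8.787e-01  2.300e-03]
-0.1 [-0.2046  0.0044 -0.1928] [ 5.000e-04 -9.678e-01  2.300e-03]
-0.1 [-0.2046  0.0044 -0.1928] [ 5.000e-04 -9.678e-01  2.300e-03]
```

View pics/w4.png

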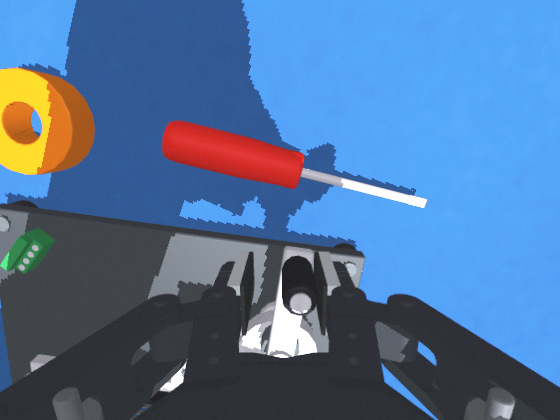

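Request:
{"fn": "step_arm", "kwargs": {"xyz": [[-0.029, 0, -0.004], [-0.056, 0, -0.01], [-0.083, 0, -0.019], [-0.108, 0, -0.031], [-0.131, 0, -0.047], [-0.151, 0, -0.066], [-0.169, 0, -0.088], [-0.183, 0, -0.112], [-0.194, 0, -0.138], [-0.201, 0, -0.165], [-0.204, 0, -0.188], [-0.204, 0, -0.188], [-0.204, 0, -0.188]], "rotation": [[0, -0.076, 0], [0, -0.166, 0], [0, -0.255, 0], [0, -0.344, 0], [0, -0.433, 0], [0, -0.522, 0], [0, -0.611, 0], [0, -0.7, 0], [0, -0.79, 0], [0, -0.879, 0], [0, -0.955, 0], [0, -0.955, 0], [0, -0.955, 0]]}}

```text
clock: 6.32
tcp_pos: [0.5741, 0.0009, 0.2406]
orientation: [-1.559, -0.254, 0.249]
contact_force: [1.1, -0.5, 2.0]
grip_width: 0.0297
```

Run:
```python
from bench import r
from h import *
o=r.get_obs();print(o["contact_force"],o["grip_width"],o["joints"].round(2))
f=r.grab_frame("wrist");big(f,0,0,560,420,1,"pics/w5.png")
d=o["tcp_pos"][:2]-[.5925,-.0563];print(np.hypot(*d),"center j",np.pi-np.arctan2(d[1],d[0])+np.radians(-76.1))
M=R.from_rotvec(o["orientation"]).as_matrix();print(np.degrees(np.arctan2(M[1,0],M[0,0])))
```

```text
[ 1.07557407 -0.50005762  1.95344583] 0.029721219462393037 [ 0.38  0.6  -0.64  1.9   0.5   0.8  -0.21]
0.0600822400475958 center j -0.06950219606234054
18.346341906613702
```

View pics/w5.png

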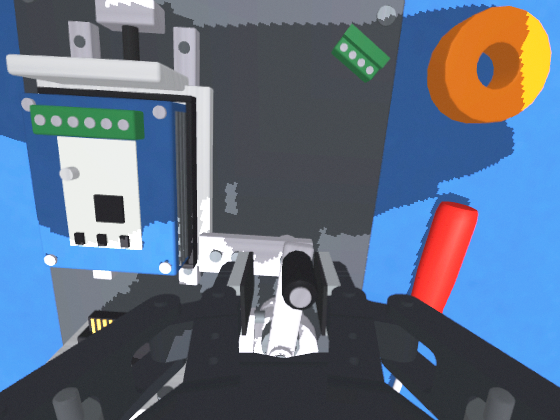

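Request:
{"fn": "step_arm", "kwargs": {"xyz": [[-0.01, 0, 0], [-0.01, 0, 0], [0, 0, 0], [0, -0.1, 0], [0, -0.25, 0], [0, -0.4, 0], [0, -0.4, 0], [0, -0.4, 0]], "rotation": [[0, 0, 0], [0, 0, 0], [0, 0, 0], [0, 0, 0], [0, 0, 0], [0, 0, 0], [0, 0, 0], [0, 0, 0]]}}

```text
clock: 7.38
tcp_pos: [0.5731, 0.0007, 0.3598]
orientation: [-1.559, -0.252, 0.251]
contact_force: [0.5, 0.2, -0.1]
grip_width: 0.0301
```

Run:
```python
from bench import r
from h import *
o=r.get_obs();print(o["contact_force"],o["tcp_pos"])
f=r.grab_frame("wrist");big(f,0,0,560,420,1,"pics/w6.png")
```

```text
[ 0.51167078  0.23458348 -0.0611432 ] [0.57309561 0.00070113 0.3597671 ]
```

View pics/w6.png

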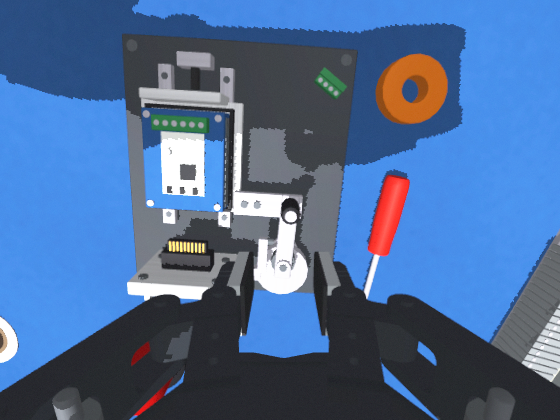

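Run:
```python
from bench import r
from h import *
o=r.get_obs()
f=r.grab_frame("wrist");big(f,110,20,260,190,3,"pics/w7.png");big(f,230,170,110,120,5,"pics/w8.png")
g=lambda u,v,z:plane(f,[[u,v]],z,o)[0]
post=g(290,214,.094);ax=g(283,268,.062)
a=np.radians(-76.1);A=np.array([[np.cos(a),-np.sin(a)],[np.sin(a),np.cos(a)]]);t=np.array([.4948,-.0345])
d=(post-ax)[:2]@A;print(post,ax,np.hypot(*d),np.arctan2(d[1],-d[0]))
for u,v in((355,52),(123,35)): print((g(u,v,.02)[:2]-t)@A*1000)
P=lambda x,y,z:np.r_[t+A@[x/1000,y/1000],z/1000]
print((proj(f,[P(-105,32,75),P(-105,-32,75),P(-97,32,75),P(-97,-32,75)],o)-[110,20])*3)
```

```text
[0.57877946 0.00370361 0.094     ] [ 0.5930661  -0.05681642  0.062     ] 0.062183459319392495 0.010780121953533
[-152.82476871  140.01144798]
[-151.43843291  -70.10813335]
[[338.38147289 213.79939945]
 [ 88.8112027  195.11581848]
 [337.46422788 246.62597484]
 [ 89.94241491 228.06099886]]
```

View pics/w7.png

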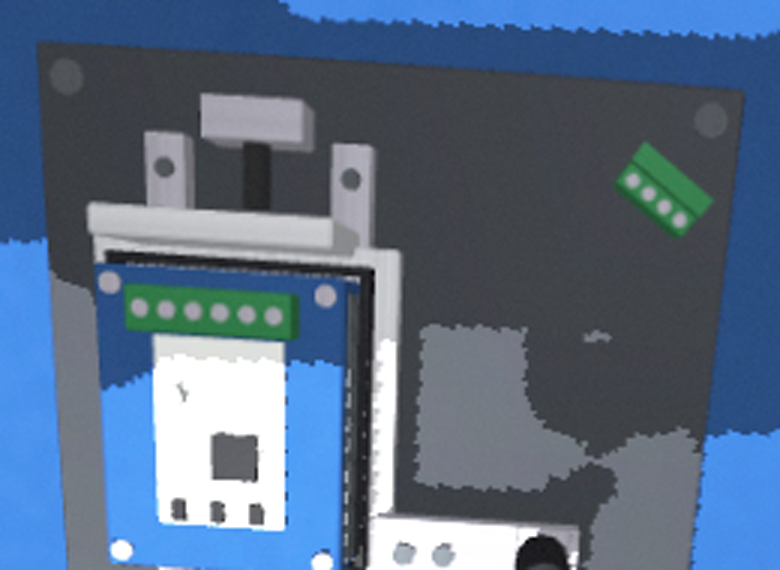

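View pics/w8.png

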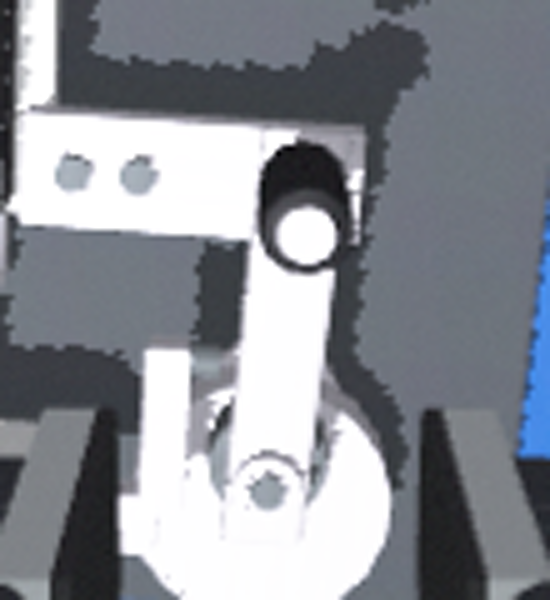

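Run:
```python
from bench import r
from h import *
o=r.get_obs()
a=np.radians(-76.1);A=np.array([[np.cos(a),-np.sin(a)],[np.sin(a),np.cos(a)]]);t=np.array([.4948,-.0345])
for z in(.36,.218): print(numbers(o,np.r_[t+A@[-.14,0],z],13.9))
```

```text
(array([-0.2481, -0.0042,  0.4359]), array([ 0.0014,  0.0496, -0.0005]))
(array([-0.2476,  0.4691,  0.4369]), array([ 0.0014,  0.0496, -0.0005]))
```

Request:
{"fn": "step_arm", "kwargs": {"xyz": [[-0.08, 0, 0.14], [-0.16, 0, 0.28], [-0.248, 0, 0.437], [-0.248, 0, 0.437], [-0.248, 0.1, 0.437], [-0.248, 0.2, 0.437], [-0.248, 0.3, 0.437], [-0.248, 0.3, 0.437]], "rotation": [[0, 0.05, 0], [0, 0.05, 0], [0, 0.05, 0], [0, 0.05, 0], [0, 0.05, 0], [0, 0.05, 0], [0, 0.05, 0], [0, 0.05, 0]], "grip": 1.0}}

```text
clock: 8.48
tcp_pos: [0.4604, 0.1005, 0.2664]
orientation: [-1.565, -0.185, 0.195]
contact_force: [-0.6, 0.3, 0.2]
grip_width: 0.0004
```

Run:
```python
from bench import r
from h import *
o=r.get_obs();print(o["contact_force"],o["tcp_pos"],o["joints"].round(2))
a=np.radians(-76.1);A=np.array([[np.cos(a),-np.sin(a)],[np.sin(a),np.cos(a)]]);t=np.array([.4948,-.0345])
print((o["tcp_pos"][:2]-t)@A)
for x,z in((-.14,.218),(-.12,.218),(-.11,.218),(-.08,.218)): print(x,numbers(o,np.r_[t+A@[x,0],z],13.9))
f=r.grab_frame("wrist");big(f,0,0,560,420,1,"pics/w9.png")
f=r.grab_frame("scene");big(f,170,140,160,120,5,"pics/s9.png")
```

```text
[-0.61135499  0.29642667  0.20332286] [0.46042603 0.1004522  0.26636308] [ 0.25  0.44 -0.72  2.11  0.43  0.75 -0.5 ]
[-0.13925791 -0.00094808]
-0.14 (array([0.0042, 0.1612, 0.0028]), array([ 0.0012, -0.0007, -0.0042]))
-0.12 (array([ 0.0043,  0.1613, -0.0639]), array([ 0.0012, -0.0007, -0.0042]))
-0.11 (array([ 0.0043,  0.1614, -0.0972]), array([ 0.0012, -0.0007, -0.0042]))
-0.08 (array([ 0.0044,  0.1615, -0.1972]), array([ 0.0012, -0.0007, -0.0042]))
```

View pics/w9.png

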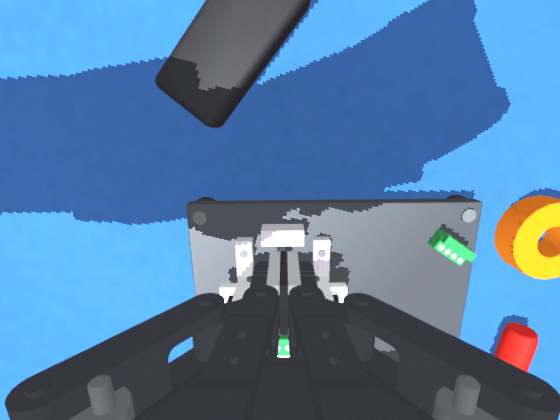

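View pics/s9.png

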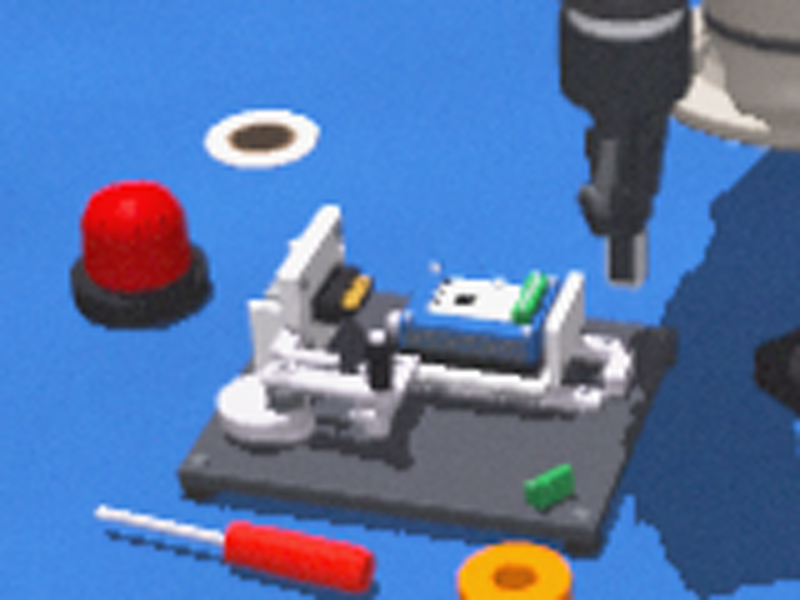

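Request:
{"fn": "step_arm", "kwargs": {"xyz": [[0.004, 0.06, 0], [0.004, 0.12, 0], [0.004, 0.161, 0], [0.004, 0.161, 0], [0.004, 0.161, -0.03], [0.004, 0.161, -0.05], [0.004, 0.161, -0.07], [0.004, 0.161, -0.09], [0.004, 0.161, -0.105], [0.004, 0.161, -0.12], [0.004, 0.161, -0.12]], "rotation": [[0, 0, 0], [0, 0, 0], [0, 0, 0], [0, 0, 0], [0, 0, 0], [0, 0, 0], [0, 0, 0], [0, 0, 0], [0, 0, 0], [0, 0, 0], [0, 0, 0]]}}

```text
clock: 9.95
tcp_pos: [0.4715, 0.0662, 0.2207]
orientation: [-1.565, -0.189, 0.19]
contact_force: [0.7, 3.2, 2.3]
grip_width: 0.0001
```

Run:
```python
from bench import r
from h import *
o=r.get_obs();print(o["contact_force"],o["tcp_pos"])
a=np.radians(-76.1);A=np.array([[np.cos(a),-np.sin(a)],[np.sin(a),np.cos(a)]]);t=np.array([.4948,-.0345])
print((o["tcp_pos"][:2]-t)@A, o["contact_force"][:2]@A)
f=r.grab_frame("wrist");big(f,0,0,560,420,1,"pics/w10.png")
f=r.grab_frame("scene");big(f,170,140,160,120,5,"pics/s10.png")
```

```text
[0.72158326 3.21631384 2.28256236] [0.47149783 0.06623386 0.22070958]
[-0.10338185  0.0015793 ] [-2.94878432  1.47310154]
```

View pics/s10.png

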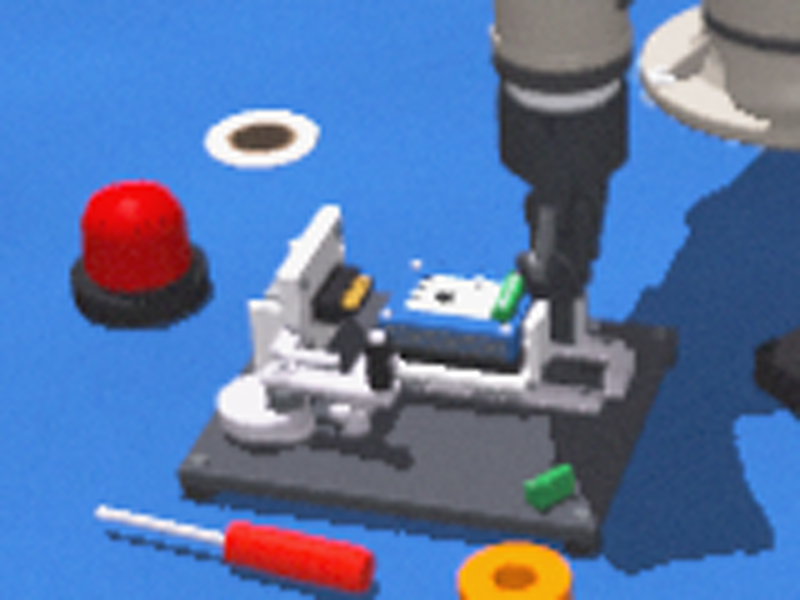

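Request:
{"fn": "step_arm", "kwargs": {"xyz": [[0, 0, -0.015], [0, 0, -0.03], [0, 0, -0.043], [0, 0, -0.055], [0, 0, -0.063], [0, 0, -0.069], [0, 0, -0.074], [0, 0, -0.074], [0, 0, -0.074]], "rotation": [[0, 0, 0], [0, 0, 0], [0, 0, 0], [0, 0, 0], [0, 0, 0], [0, 0, 0], [0, 0, 0], [0, 0, 0], [0, 0, 0]]}}

```text
clock: 11.18
tcp_pos: [0.4767, 0.0453, 0.2207]
orientation: [-1.564, -0.19, 0.191]
contact_force: [0.8, 6.4, -1.4]
grip_width: -0.0002
```

```bash
cat > st.py <<'E'
from bench import r
from h import *
o=r.get_obs()
a=np.radians(-76.1);A=np.array([[np.cos(a),-np.sin(a)],[np.sin(a),np.cos(a)]]);t=np.array([.4948,-.0345])
print((o["tcp_pos"][:2]-t)@A, o["contact_force"][:2]@A,o["contact_force"][2])
E
python3 st.py
```

```text
[-0.08180021  0.00163232] [-5.99785089  2.26096094] -1.3767888021888923
```

Near home; push in small steps until the force shows the hard stop.

Request:
{"fn": "step_arm", "kwargs": {"xyz": [[0, 0, -0.005], [0, 0, -0.01], [0, 0, -0.013], [0, 0, -0.013]], "rotation": [[0, 0, 0], [0, 0, 0], [0, 0, 0], [0, 0, 0]]}}

```text
clock: 11.68
tcp_pos: [0.4768, 0.0445, 0.2207]
orientation: [-1.559, -0.192, 0.193]
contact_force: [-1.7, 14.4, -0.3]
grip_width: 0.0002
```

```bash
python3 st.py
```

```text
[-0.08098003  0.0015275 ] [-14.40127638   1.76202233] -0.31579754838155866
```

Request:
{"fn": "step_arm", "kwargs": {"xyz": [[0, 0, -0.015], [0, 0, -0.022], [0, 0, -0.028], [0, 0, -0.028]], "rotation": [[0, 0, 0], [0, 0, 0], [0, 0, 0], [0, 0, 0]]}}

```text
clock: 12.18
tcp_pos: [0.477, 0.0428, 0.2208]
orientation: [-1.549, -0.197, 0.198]
contact_force: [-6.7, 25.1, 1.2]
grip_width: -0.0001
```

```bash
python3 st.py
```

```text
[-0.07934138  0.00131784] [-26.00051874  -0.47616245] 1.2450297302978797
```

Request:
{"fn": "step_arm", "kwargs": {"xyz": [[0, 0, 0.02], [0, 0, 0.06], [0, 0, 0.12], [0, 0, 0.15], [0, -0.1, 0.15], [0, -0.3, 0.15], [0, -0.45, 0.15], [0, -0.45, 0.15], [0, -0.45, 0.15], [0, -0.45, 0.15]], "rotation": [[0, 0, 0], [0, 0, 0], [0, 0, 0], [0, 0, 0], [0, 0, 0], [0, 0, 0], [0, 0, 0], [0, 0, 0], [0, 0, 0], [0, 0, 0]]}}

```text
clock: 13.42
tcp_pos: [0.4656, 0.0842, 0.355]
orientation: [-1.549, -0.195, 0.2]
contact_force: [-0.3, 0.2, -0.0]
grip_width: -0.0001
```

Run:
```python
from bench import r
from h import *
o=r.get_obs();print(o["contact_force"],o["tcp_pos"])
print(numbers(o,[.573,.0007,.36],18))
f=r.grab_frame("scene");big(f,170,140,160,120,5,"pics/s11.png")
```

```text
[-0.29605392  0.23332116 -0.01505454] [0.46559162 0.08424474 0.3550445 ]
(array([ 0.2773, -0.0215, -0.3587]), array([-0.008 , -0.0396, -0.0008]))
```

View pics/s11.png

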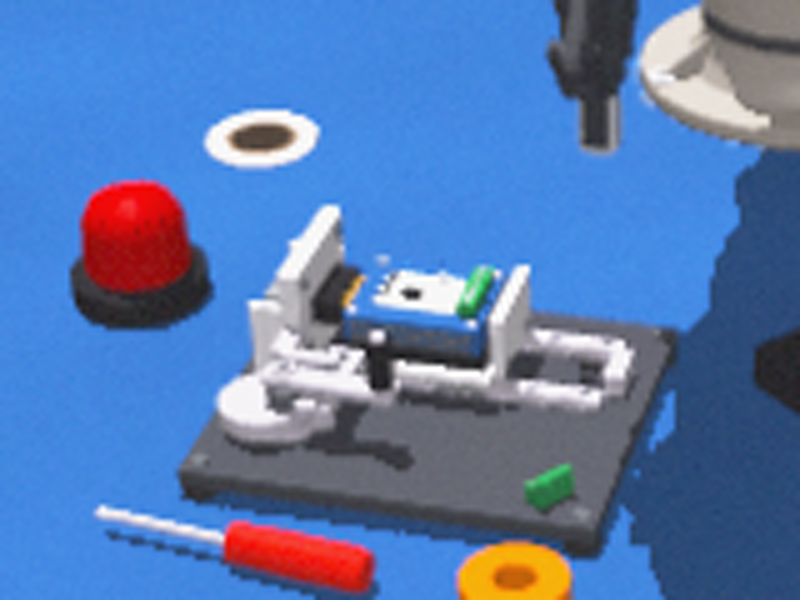

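Request:
{"fn": "step_arm", "kwargs": {"xyz": [[0.1, -0.02, -0.12], [0.2, -0.02, -0.24], [0.28, -0.02, -0.36], [0.28, -0.02, -0.36], [0.28, -0.02, -0.36]], "rotation": [[0, -0.04, 0], [0, -0.04, 0], [0, -0.04, 0], [0, -0.04, 0], [0, -0.04, 0]]}}

```text
clock: 14.1
tcp_pos: [0.5734, 0.0012, 0.3585]
orientation: [-1.543, -0.243, 0.251]
contact_force: [-0.2, 0.2, -0.8]
grip_width: -0.0003
```

Run:
```python
from bench import r
from h import *
o=r.get_obs();print(o["tcp_pos"])
f=r.grab_frame("wrist");big(f,110,20,240,270,2.2,"pics/w12.png")
a=np.radians(-76.1);A=np.array([[np.cos(a),-np.sin(a)],[np.sin(a),np.cos(a)]]);t=np.array([.4948,-.0345])
P=lambda x,y,z:np.r_[t+A@[x/1000,y/1000],z/1000]
print((proj(f,[P(-71,32,75),P(-71,-32,75),P(-63,32,75),P(-63,-32,75),P(-15,90,94),P(45,90,62)],o)-[110,20])*2.2)
```

```text
[0.57343538 0.00122474 0.35850267]
[[245.56333252 271.73968017]
 [ 70.37888581 259.35822853]
 [245.02176905 293.98042318]
 [ 71.191815   281.66225289]
 [393.42687264 445.3145587 ]
 [381.28608962 558.34967435]]
```

View pics/w12.png

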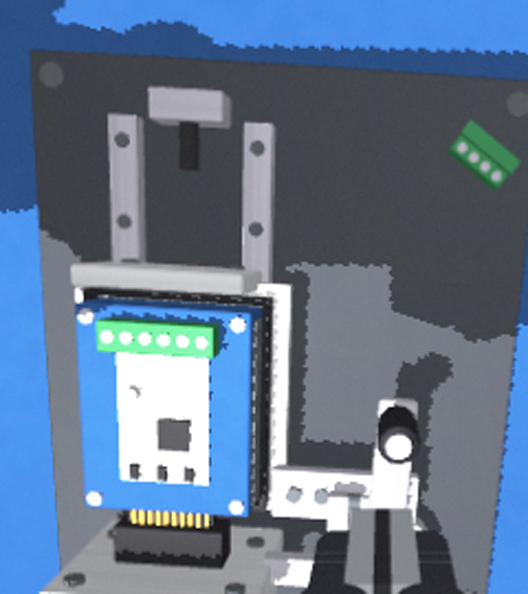

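Run:
```python
from bench import r
from h import *
f=r.grab_frame("wrist");o=r.get_obs();big(f,130,120,120,140,5,"pics/w13.png")
```

```text
(no output)
```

View pics/w13.png

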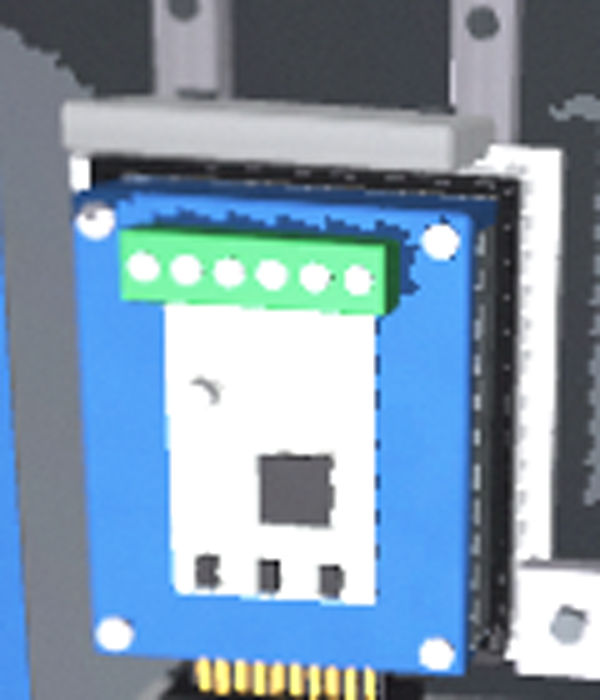

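Run:
```python
from bench import r
from h import *
f=r.grab_frame("wrist");o=r.get_obs()
a=np.radians(-76.1);A=np.array([[np.cos(a),-np.sin(a)],[np.sin(a),np.cos(a)]]);t=np.array([.4948,-.0345])
o1={"tcp_pos":np.array([.5731,.0007,.3598]),"orientation":np.array([-1.559,-.252,.251])}
def d(u,v,z,p): return ((plane(f,[[u,v]],z,p)[0][:2]-t)@A*1000).round(1)
for n,p,L in(("before",o1,[(139.3,88,.075),(176.7,51.7,.036),(110+38/3,20+43/3,.02)]),("after",o,[(143,140.4,.075),(177.3,59.5,.036),(110+32/2.2,20+51/2.2,.02)])):
    print(n,[d(*q,p) for q in L])
print("post",d(110+398/2.2,20+445/2.2,.094,o))
```

```text
before [array([-102.8,  -32.2]), array([-137.7,  -15.9]), array([-152. ,  -70.2])]
after [array([-69.2, -31.3]), array([-138.4,  -16.1]), array([-152.2,  -69.9])]
post [-15.4  92. ]
```

Run:
```python
from bench import r
print(r.get_obs()["contact_force"]); print(r.hand_in())
```

```text
[ 0.10101169 -0.10851531  0.14540769]
the job is handed in; nothing more can be done
None
```

The I/O module is plugged in: I turned the cam to its low point first, then pushed the carriage home. I handed the job in just after 14 s on the clock.

- **Cam:** I put the open fingertips around the lever post and pushed it round from about 2.77 rad to about 0.01 rad, measured from the wrist camera. After the carriage push the post was still at dock (-15, 92) mm, against the ideal (-15, 90).
- **Carriage:** I pushed the rear plate with closed fingertips until the hard stop. The force rose from about 6 to 26 N and the tips stopped moving. The pictures before and after show 33.6 to 34.3 mm of travel, against 34 mm for fully home.
- **Final state:** The module is still in its nest at the socket. The last pictures around the dock show nothing else disturbed. The arm was well clear with near-zero contact force when I handed in.

**Slight disagreements:**
- In the last picture the plate edge lies up to about 2 mm from where I predicted it, which is within the calibration error.
- A few millimetres of the gold contacts are still visible between module and socket. I took this as normal, because the force and the travel both show the hard stop.

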